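# Roll a steel post into the V-block and up to its stop

### The job

Roll the loose steel post along the bench by its side, up the ramp and into the V-block, so that it lies down in the V; then push it endways with a fingertip until its end is against the stop plate. Only push it: do not pick it up or lift it. Leave the jar, bottle, beaker and screwdriver alone, and finish clear of everything.

Things in the scene. Friction and masses are not known exactly. Their poses are not given: they have to be found in the camera images.
- post: plain stainless-steel round post (tube), 38 mm in diameter, 180 mm long, 0.3 to 0.55 kg, loose on the bench on the ramp side of the V-block; it rolls freely. Origin: its middle, on its axis (19 mm above the bench at first). Its x axis runs along the post, within 0.2 rad of the V-block's x axis at the start; y and z turn as it rolls
- vblock: bare aluminium V-block, screwed down, with a lead-in ramp. Origin on the bench, under the axis of a seated post; x runs along the V to the stop plate, y points down the ramp to the loose post, z up. V and ramp run from x = -80 to 90 mm. A post that is fully home has its middle at x = 0, y = 0, z = 25 mm; its free end overhangs the V's -x end by 10 mm
- vblock_lip (a point): middle of the lip, at x = 5, y = 12, z = 9.5 mm in the V-block's frame: from here the ramp falls straight to the bench at y = 72 mm, and on the other side a 30 degree flank falls into the V (bottom at y = -3, z = 1 mm), which then rises at 45 degrees to a flat-topped back wall 34 mm high (y = -36 to -54 mm)
- vblock_stop (a point): point on the face of the steel stop plate (at x = 90, y = 0, z = 25 mm in the V-block's frame), where the middle of the post's end comes. The plate stands across the +x end of the V, 46 mm high, 12 mm thick, from y = -54 to 28 mm
- jar: small amber glass jar with white cap, 42 mm in diameter, 55 mm high, behind the V-block's back wall; origin at the centre of its underside; to be left alone
- bottle: white plastic bottle with blue cap, 60 mm in diameter, 130 mm high, beyond the stop-plate end; origin at the centre of its underside; to be left alone
- beaker: open glass beaker, 66 mm in diameter, 75 mm high, near the free end of the V, on its back-wall side; origin at the centre of its underside; to be left alone
- driver: screwdriver 170 mm long with an orange handle, lying on the bench behind the loose post; origin on the bench under its middle; to be left alone
Things that resemble listed ones, but are neither listed nor needed, are in the scene too. Several things have the shape of the post; the one meant has the colours described above.

How it is judged:
On the way, in this order (a step that is already met when the one before it is completed fails the run):
1. the post is rolled along the bench towards the V-block (angular speed of post above 0.4 rad/s and y of post in the frame of vblock between 0.02 and 0.125 m and height (world z) of post below 0.033 m), for 0.15 s.
2. the post lies down in the V (y of post in the frame of vblock between -0.005 and 0.005 m and height (world z) of post below 0.0275 m), for 0.1 s.
At the end, for the whole second after the job is handed in: the post lies still and fully down in the V (middle within 3 mm across the V, 22 to 27.5 mm above the bench, parallel within 0.03 rad) with its end within 3 mm of the stop plate (x of post in the frame of vblock between -0.003 and 0.003 m and y of post in the frame of vblock between -0.003 and 0.003 m and height (world z) of post between 0.022 and 0.0275 m and angle between the x axis of post and the x axis of vblock, either way round below 0.03 rad and linear speed of post below 0.01 m/s); the robot touches nothing.
It fails at once if the post was lifted (its middle more than 42 mm above the bench) (height (world z) of post above 0.042 m).
It fails at once if the post was tipped up (angle between post's own x axis and vertical below 1.32 rad or angle between post's own x axis and vertical above 1.82 rad).
It fails at once if the jar, bottle, beaker or screwdriver was moved by more than 15 mm (distance of any of jar, bottle, beaker, driver from where it was at the start of the episode above 0.015 m).
It also fails if it takes over 53 s, if anything falls off the work surface, if the arm or the gripper's body presses on something with over 40 N, if the wrist force passes 120 N, or if a joint passes its speed limit or range.

### The arm

A 6-joint arm with a two-finger parallel gripper is mounted at the origin on the work surface. World frame = base frame: x ahead of the robot, y to its left, z up, the work surface at z = 0. Lengths are in m, angles in rad, forces in N, time in s.
With the tool pointing down it reaches from about 0.375 to 0.9 m from the base axis. Payload 3.1 kg.
Tool frame: the origin (TCP) lies at the very end of the fingers, on their centre line; the grasp point (between the pads) lies 19 mm behind it; z points along the fingers, y is the direction in which the jaws open and shut (so a half turn about z gives the same grasp; the last joint's range is limited). The gripper opens to 85 mm and grips with 20 to 120 N. Pads are 22 mm wide; open, the fingers measure 114 mm over their backs; the gripper's body (76 mm by 85 mm) begins 54 mm behind the grasp point. The pads swing forward as they close: fully open they stand 13 mm farther back than shut.
Start: joints at [1.018, 0.527, 1.433, -0, 1.181, -0.178], TCP at [0.229, 0.582, 0.2] pointing down, gripper open.
Joint ranges: [-3.08, 3.08], [-0.75, 2.2], [0.22, 2.44], [-1.43, 4.57], [0, 2.65], [-2.85, 2.85]. Speed limits (rad/s): [2.79, 2.79, 3.14, 3.14, 3.14, 3.14].

### API

Orientations are given as a unit quaternion [x, y, z, w].
In Python, from station import manip gives the robot as it stands.
- The arm moves only by the tool send_rows, never from a script. Its argument "motion" is a list of rows, each an object with "gripper": the finger opening in mm, from 0 to 85.4; "travel": the shift along the tool's x, y, z in mm, a list of three; "rotation": the turn, a rotation vector about the tool's x, y, z in degrees, a list of three. In form: [{"gripper": gripper, "travel": [x, y, z], "rotation": [ax, ay, az]}, ...]. A call has 1 to 12 rows; each row shifts and turns the commanded pose from where the row before left it, along the tool's axes as they then stand; what a row does not reach is not made up. A row lasts 1/12 s, in which the tool goes at most 41.7 mm and 7.16 degrees, less where a joint would pass 70% of its speed; a pose out of reach is approached as far as the arm can. A call is refused whole if a number of a shift passes 41.7 or a number of a turn 7.16, either way. A call with a gripper value outside its range is refused whole. The fingers move at their own pace and stop on an object; "newtons" is the grip in N (left out, the last holds). Time passes only in rows, so rows that do not move let the fingers close. It gives the time, the measured TCP pose, the force and the opening at its end, in the units of the state.
- manip.sense(): the state, without advancing time (a new reading comes with each control period).
- manip.snapshot(name): name is "scene" or "top"; returns the picture (480x640x3 uint8, red, green, blue); there is no depth.
- manip.calibration(name): a dict with "fx", "fy", "cx", "cy" (pixels), "cam_to_world" (4x4, takes a point from camera to world coordinates). Camera axes: x right, y down, z forward; pixel columns grow to the right and rows downward; lengths in m; the calibration is good to about 2 mm. A picture is of the moment at which its call begins. calibration takes no time and is no camera call.
- manip.sign_off(): hands the job in, once; it reports no verdict.
The state is a dict: "t": time; "q": joint angles; "qd": joint speeds; "tau": joint torques, N m; "tcp_pos": TCP position; "tool_rot": TCP orientation; "force": force on the tool from outside, world axes, zero at the start; "ft_torque": the same for the moment, N m; "finger_gap": opening from 0.0 (shut) to 1.0 (fully open).
Only numpy, scipy, OpenCV 4.12 (cv2) and the standard library are available. Lean on these libraries where they do the work, as an engineer would, in place of code of your own. Each camera call takes 0.05 s, during which the arm holds its last target. There are 200 camera calls.

## Working session

There is one attempt and no reset: what is moved stays moved. The work goes in short steps, Python scripts to look and compute and a tool call to move; the robot and the scene stay as the last step left them, time stands still between calls to the robot, and variables do not carry over. Pictures are saved under pics/ and viewed, about 8 in all and at most 12, crops included, and the job is handed in when it is done.

Besides the shell and the picture viewer there is one more tool, called after "Emit:" as name(argument=value, ...) on one line, values as JSON. send_rows: Moves the arm, as the interface text tells. Its arguments: {"type":"object","properties":{"motion":{"type":"array","items":{"type":"object","properties":{"gripper":{"type":"number"},"travel":{"type":"array","items":{"type":"number"}},"rotation":{"type":"array","items":{"type":"number"}}}}},"newtons":{"type":"number"}},"required":["motion"]}

```bash
mkdir -p pics; python3 - <<'E'
from station import manip
import cv2
for n in("scene","top"):
    cv2.imwrite(f"pics/{n}0.png",manip.snapshot(n)[:,:,::-1]); c=manip.calibration(n); print(n,c)
print(manip.sense())
E
```

```text
scene {'fx': 596.6521299294697, 'fy': 596.6521299294697, 'cx': 316.920796686818, 'cy': 236.49575614415437, 'cam_to_world': array([[-0.15022275,  0.56688756, -0.80998248,  1.53910386],
       [ 0.98860976,  0.07854392, -0.12838068,  0.17296002],
       [-0.00915821, -0.82004228, -0.57222966,  0.77651876],
       [ 0.        ,  0.        ,  0.        ,  1.        ]])}
top {'fx': 483.07642021365984, 'fy': 483.07642021365984, 'cx': 322.6960175118549, 'cy': 234.9772225229491, 'cam_to_world': array([[-0.01703471, -0.98061219,  0.19521667,  0.40281897],
       [-0.99968754,  0.01313193, -0.02126895,  0.02769225],
       [ 0.01829302, -0.19551798, -0.98052949,  0.87694667],
       [ 0.        ,  0.        ,  0.        ,  1.        ]])}
{'t': 0.1, 'q': array([ 1.01746899e+00,  5.28408780e-01,  1.43376337e+00, -9.98388157e-06,
        1.18138332e+00, -1.78496270e-01]), 'qd': array([-6.72261371e-04, -8.95803003e-04, -2.90069970e-03,  1.75317941e-03,
       -2.18536560e-05,  8.10010476e-04]), 'tau': array([-4.25282024e-04, -4.43304634e+01, -1.78586054e+01, -2.05082033e-04,
        3.86795014e-03,  5.77194399e-06]), 'tcp_pos': array([0.22842454, 0.58101611, 0.1991131 ]), 'tool_rot': array([ 1.86318352e-01,  9.82488936e-01, -9.18088236e-04, -3.46837829e-04]), 'force': array([ 0.24166683, -0.54638194, -0.47427461]), 'ft_torque': array([ 0.03522959, -0.01823602,  0.06017741]), 'finger_gap': 1.0015176328937767}
```

View pics/top0.png

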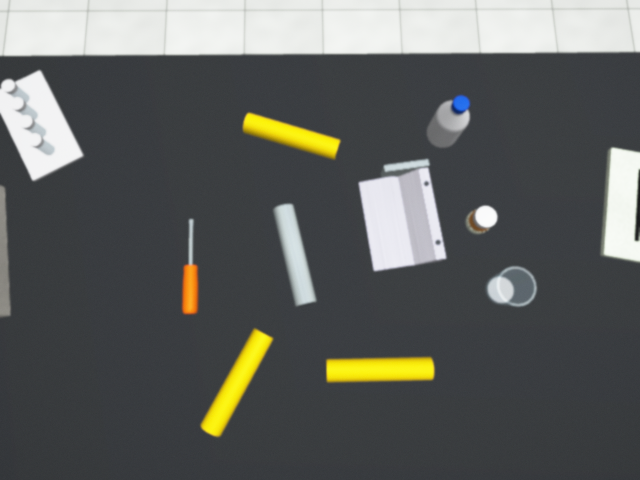

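View pics/scene0.png

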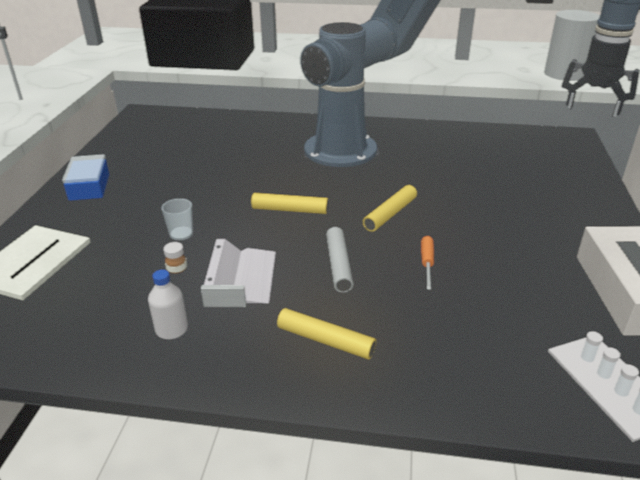

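The steel post is the grey tube at top (295,255), scene (340,260). Look-alikes are the three yellow tubes at top (292,136), (380,370) and (237,382), which have the wrong colour. The V-block is at top (402,220), with its stop plate at the upper end (407,167). The driver is at (190,265). I'll check with one close crop.

```bash
python3 - <<'E'
import cv2
a=cv2.imread("pics/top0.png")[145:315,260:460]
cv2.imwrite("pics/crop0.png",cv2.resize(a,None,fx=3.5,fy=3.5,interpolation=cv2.INTER_CUBIC))
E
```

```text
(no output)
```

View pics/crop0.png

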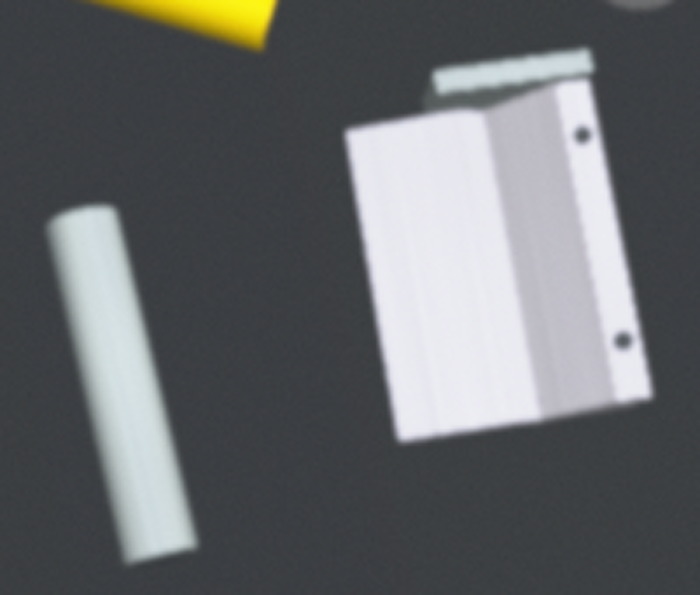

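The crop confirms it: plain grey tube, ends near crop (82,215) and (162,556). The V-block's ramp side faces the post and its stop plate is at the top (world +x). Next I fit both poses.

```bash
cat > h.py <<'E'
from station import manip
import numpy as np, cv2
from scipy.optimize import least_squares
C=manip.calibration("top"); M=np.linalg.inv(C["cam_to_world"])
def proj(P):
    p=np.atleast_2d(P)@M[:3,:3].T+M[:3,3]
    return np.c_[C["fx"]*p[:,0]/p[:,2]+C["cx"],C["fy"]*p[:,1]/p[:,2]+C["cy"]]
def fr(p,P):
    c,s=np.cos(p[2]),np.sin(p[2]); P=np.asarray(P,float)
    return np.c_[p[0]+c*P[:,0]-s*P[:,1],p[1]+s*P[:,0]+c*P[:,1],P[:,2]]
def fitpost(corners,z=.019,guess=(.47,.05,0)):
    # corners px: +x end left,right ; -x end left,right
    t=np.linspace(0,2*np.pi,60)
    e=lambda x:np.c_[np.full(60,x),.019*np.cos(t),z+.019*np.sin(t)]
    def rect(q):
        r=cv2.minAreaRect(np.float32(q)); b=cv2.boxPoints(r); b=b[np.argsort(b[:,1])]
        return np.r_[b[:2][np.argsort(b[:2,0])],b[2:][np.argsort(b[2:,0])]]
    R=rect(corners)
    f=lambda p:(rect(proj(np.r_[fr(p,e(.09)),fr(p,e(-.09))]))-R).ravel()
    return least_squares(f,guess,diff_step=1e-4)
def invb(v,p):
    d=np.array(p[:2])-v[:2]; c,s=np.cos(v[2]),np.sin(v[2])
    return np.array([c*d[0]+s*d[1],-s*d[0]+c*d[1],p[2]-v[2]])
E
python3 - <<'E'
from h import *
u=lambda a:(np.array(a)+.5)/3.5-.5+[260,145]
V=[(90,72,0),(-80,72,0),(-80,-3,1),(-80,-36,34),(-80,-54,34),(90,28,46),(90,-54,46),(102,28,46),(102,-54,46)]
px=u([(346,129),(400,441),(541,418),(617,404),(653,398),(437,94),(594,70),(434,72),(590,48)])
r=least_squares(lambda p:(proj(fr(p,np.array(V)/1000))-px).ravel(),(.5,-.1,0),loss="soft_l1")
print("V",r.x,np.round((proj(fr(r.x,np.array(V)/1000))-px),1).tolist())
p=fitpost(u([(47,222),(117,206),(126,564),(198,547)]))
print("post",p.x,np.round(p.fun,1)); print("post in V",invb(r.x,p.x))
np.save("v.npy",r.x)
E
```

```text
V [ 0.59865699 -0.14432163  0.13255887] [[0.1, 0.8], [-0.2, -0.1], [-0.2, 0.4], [0.2, -0.8], [-0.2, -0.6], [0.4, -0.3], [-0.1, 0.4], [0.1, -0.3], [-0.2, 0.5]]
post [0.53838266 0.06017625 0.22071767] [-0.5 -1.  -0.  -1.1  0.   1.1  0.5  1. ]
post in V [-0.03271685  0.21067033  0.08815881]
```

```bash
cat >> h.py <<'E'
from scipy.linalg import expm,logm
from scipy.spatial.transform import Rotation as Ro
def T(pos,R): A=np.eye(4);A[:3,:3]=R;A[:3,3]=pos;return A
def down(yaw): # tool y at angle yaw, z down
    y=np.array([np.cos(yaw),np.sin(yaw),0]);z=np.array([0,0,-1.]);return np.c_[np.cross(y,z),y,z]
def plan(pos,yaw,N):
    s=manip.sense();A=T(s["tcp_pos"],Ro.from_quat(s["tool_rot"]).as_matrix())
    r=np.real(expm(np.real(logm(np.linalg.inv(A)@T(pos,down(yaw))))/N))
    print(N,"rows travel",np.round(r[:3,3]*1000,2),"rot",np.round(Ro.from_matrix(r[:3,:3]).as_rotvec(degrees=True),3))
    B=A.copy();path=[]
    for i in range(N): B=B@r;path.append(B[:3,3])
    print("path",np.round(path[::max(1,N//4)],3).tolist())
E
python3 - <<'E'
from h import *
p=np.array([.5384,.0602]);yaw=.2207
d=np.array([np.cos(yaw+np.pi/2),np.sin(yaw+np.pi/2)])
plan([*(p+.055*d),.08],yaw,24)
# beaker base ellipse centre guess from top image: base px (500,290)
o=C["cam_to_world"][:3,3]; q=np.array([(500-C["cx"])/C["fx"],(290-C["cy"])/C["fy"],1]);r=C["cam_to_world"][:3,:3]@q
b=o-r*o[2]/r[2]; print("beaker",b,invb(np.load("v.npy"),[b[0],b[1],0]))
E
```

```text
24 rows travel [-23.71  -3.84   4.97] rot [-5.000e-03  2.000e-03  2.328e+00]
path [[0.249, 0.569, 0.194], [0.361, 0.479, 0.164], [0.448, 0.364, 0.135], [0.505, 0.232, 0.105]]
beaker [ 0.47084866 -0.31274658  0.        ] [-0.14894795 -0.15005479 -0.13255887]
```

Emit:
send_rows(motion=[{"gripper": 85,"travel": [-23.7,-3.8,5],"rotation": [0,0,2.33]},{"gripper": 85,"travel": [-23.7,-3.8,5],"rotation": [0,0,2.33]},{"gripper": 85,"travel": [-23.7,-3.8,5],"rotation": [0,0,2.33]},{"gripper": 85,"travel": [-23.7,-3.8,5],"rotation": [0,0,2.33]},{"gripper": 85,"travel": [-23.7,-3.8,5],"rotation": [0,0,2.33]},{"gripper": 85,"travel": [-23.7,-3.8,5],"rotation": [0,0,2.33]},{"gripper": 85,"travel": [-23.7,-3.8,5],"rotation": [0,0,2.33]},{"gripper": 85,"travel": [-23.7,-3.8,5],"rotation": [0,0,2.33]},{"gripper": 85,"travel": [-23.7,-3.8,5],"rotation": [0,0,2.33]},{"gripper": 85,"travel": [-23.7,-3.8,5],"rotation": [0,0,2.33]},{"gripper": 85,"travel": [-23.7,-3.8,5],"rotation": [0,0,2.33]},{"gripper": 85,"travel": [-23.7,-3.8,5],"rotation": [0,0,2.33]}])

```text
t: 1.1
tcp_pos: [0.4365, 0.3846, 0.1394]
tool_rot: [0.419, 0.908, -0.0, -0.0]
force: [-0.2, 0.8, -0.2]
finger_gap: 0.994
```

Emit:
send_rows(motion=[{"gripper": 85,"travel": [-23.7,-3.8,5],"rotation": [0,0,2.33]},{"gripper": 85,"travel": [-23.7,-3.8,5],"rotation": [0,0,2.33]},{"gripper": 85,"travel": [-23.7,-3.8,5],"rotation": [0,0,2.33]},{"gripper": 85,"travel": [-23.7,-3.8,5],"rotation": [0,0,2.33]},{"gripper": 85,"travel": [-23.7,-3.8,5],"rotation": [0,0,2.33]},{"gripper": 85,"travel": [-23.7,-3.8,5],"rotation": [0,0,2.33]},{"gripper": 85,"travel": [-23.7,-3.8,5],"rotation": [0,0,2.33]},{"gripper": 85,"travel": [-23.7,-3.8,5],"rotation": [0,0,2.33]},{"gripper": 85,"travel": [-23.7,-3.8,5],"rotation": [0,0,2.33]},{"gripper": 85,"travel": [-23.7,-3.8,5],"rotation": [0,0,2.33]},{"gripper": 85,"travel": [-23.7,-3.8,5],"rotation": [0,0,2.33]},{"gripper": 85,"travel": [-23.7,-3.8,5],"rotation": [0,0,2.33]}])

```text
t: 2.1
tcp_pos: [0.5273, 0.1142, 0.0795]
tool_rot: [0.626, 0.78, -0.0, -0.0]
force: [-0.5, 0.5, 0.2]
finger_gap: 0.996
```

```bash
python3 - <<'E'
from h import *
p=np.array([.5384,.0602]);yaw=.2207
d=np.array([np.cos(yaw+np.pi/2),np.sin(yaw+np.pi/2)])
plan([*(p+.055*d),0.0],yaw,6)
s=manip.sense();print(s["t"],s["tcp_pos"],s["q"])
E
```

```text
6 rows travel [-0.03 -0.16 13.25] rot [-0.002 -0.001 -0.026]
path [[0.527, 0.114, 0.066], [0.527, 0.114, 0.053], [0.527, 0.114, 0.04], [0.527, 0.114, 0.027], [0.527, 0.114, 0.013], [0.526, 0.114, 0.0]]
2.1 [0.52728079 0.11424574 0.07951252] [ 6.14627589e-03  5.90332741e-01  1.75335505e+00  1.18765504e-05
  7.98149621e-01 -2.11881151e-01]
```

Emit:
send_rows(motion=[{"gripper": 85,"travel": [0,0,13.2],"rotation": [0,0,0]},{"gripper": 85,"travel": [0,0,13.2],"rotation": [0,0,0]},{"gripper": 85,"travel": [0,0,13.2],"rotation": [0,0,0]},{"gripper": 85,"travel": [0,0,13.2],"rotation": [0,0,0]},{"gripper": 85,"travel": [0,0,13.2],"rotation": [0,0,0]},{"gripper": 85,"travel": [0,0,12],"rotation": [0,0,0]},{"gripper": 85,"travel": [0,0,0],"rotation": [0,0,0]}])

```text
t: 2.68
tcp_pos: [0.5252, 0.1153, -0.0003]
tool_rot: [0.625, 0.78, -0.002, -0.002]
force: [0.1, 0.5, -0.0]
finger_gap: 0.999
```

```bash
python3 - <<'E'
from h import *
a=manip.snapshot("scene")[180:330,230:430,::-1]
cv2.imwrite("pics/s1.png",cv2.resize(a,None,fx=3.5,fy=3.5,interpolation=cv2.INTER_CUBIC))
E
```

```text
(no output)
```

View pics/s1.png

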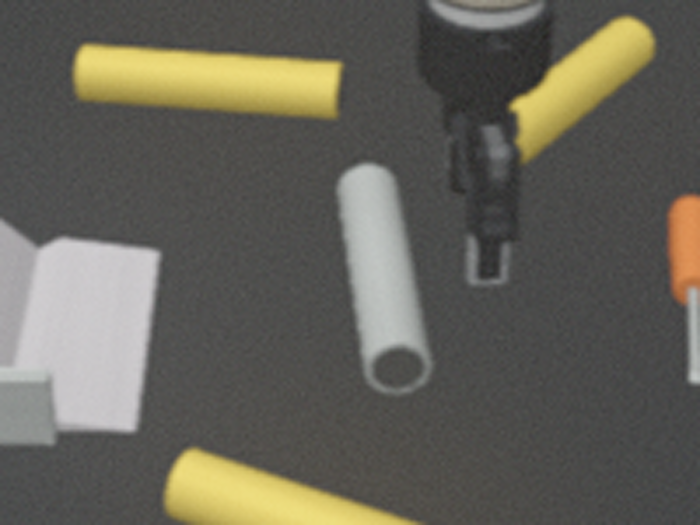

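The fingers at crop (487,260) stand clear of the post at (385,280), on the driver side and parallel to it. Now I push slowly.

Emit:
send_rows(motion=[{"gripper": 85,"travel": [-5,0,0],"rotation": [0,0,0]},{"gripper": 85,"travel": [-5,0,0],"rotation": [0,0,0]},{"gripper": 85,"travel": [-5,0,0],"rotation": [0,0,0]},{"gripper": 85,"travel": [-4,0,0],"rotation": [0,0,0]},{"gripper": 85,"travel": [-3,0,0],"rotation": [0,0,0]},{"gripper": 85,"travel": [-3,0,0],"rotation": [0,0,0]},{"gripper": 85,"travel": [-3,0,0],"rotation": [0,0,0]},{"gripper": 85,"travel": [-3,0,0],"rotation": [0,0,0]},{"gripper": 85,"travel": [-4,0,0],"rotation": [0,0,0.2]},{"gripper": 85,"travel": [-4,0,0],"rotation": [0,0,0.2]},{"gripper": 85,"travel": [-4,0,0],"rotation": [0,0,0.2]},{"gripper": 85,"travel": [-4,0,0],"rotation": [0,0,0.2]}])

```text
t: 3.73
tcp_pos: [0.5374, 0.0691, 0.002]
tool_rot: [0.631, 0.776, -0.0, -0.0]
force: [-0.7, 0.1, 0.3]
finger_gap: 0.993
```

Emit:
send_rows(motion=[{"gripper": 85,"travel": [-4,0,0],"rotation": [0,0,0.2]},{"gripper": 85,"travel": [-4,0,0],"rotation": [0,0,0.2]},{"gripper": 85,"travel": [-4,0,0],"rotation": [0,0,0.2]},{"gripper": 85,"travel": [-4,0,0],"rotation": [0,0,0.2]},{"gripper": 85,"travel": [-4,0,0],"rotation": [0,0,0.2]},{"gripper": 85,"travel": [-4,0,0],"rotation": [0,0,0.2]},{"gripper": 85,"travel": [-4,0,0],"rotation": [0,0,0.2]},{"gripper": 85,"travel": [-4,0,0],"rotation": [0,0,0.2]},{"gripper": 85,"travel": [-4,0,0],"rotation": [0,0,0.2]},{"gripper": 85,"travel": [-4,0,0],"rotation": [0,0,0.2]},{"gripper": 85,"travel": [-4,0,0],"rotation": [0,0,0.2]},{"gripper": 85,"travel": [-4,0,0],"rotation": [0,0,0.2]}])

```text
t: 4.73
tcp_pos: [0.5463, 0.022, 0.002]
tool_rot: [0.647, 0.763, -0.0, 0.0]
force: [-0.1, 0.0, 0.0]
finger_gap: 1.0
```

```bash
python3 - <<'E'
from h import *
a=manip.snapshot("top")[145:315,260:460,::-1]
cv2.imwrite("pics/t2.png",cv2.resize(a,None,fx=3.5,fy=3.5,interpolation=cv2.INTER_CUBIC))
s=manip.sense();R=Ro.from_quat(s["tool_rot"]).as_matrix();y=R[:,1]
print(s["t"],s["tcp_pos"],s["force"],invb(np.load("v.npy"),[*s["tcp_pos"][:2],np.arctan2(y[1],y[0])]))
E
```

```text
4.7833 [0.54668219 0.02130803 0.00202709] [ 0.28603376 -0.3067655   0.63903078] [-0.02962739  0.17104614  0.03069498]
```

View pics/t2.png

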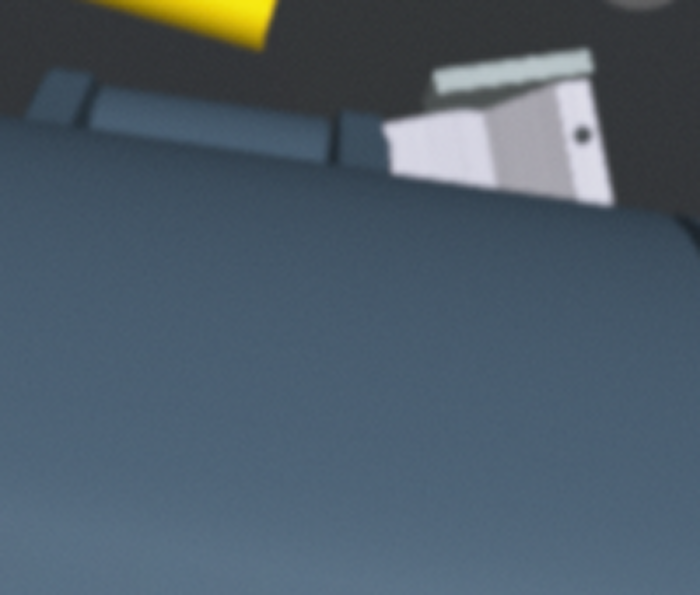

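The arm hides the top view here, so I'll use the scene camera instead.

```bash
python3 - <<'E'
from h import *
a=manip.snapshot("scene")[180:330,180:380,::-1]
cv2.imwrite("pics/s3.png",cv2.resize(a,None,fx=3.5,fy=3.5,interpolation=cv2.INTER_CUBIC))
E
```

```text
(no output)
```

View pics/s3.png

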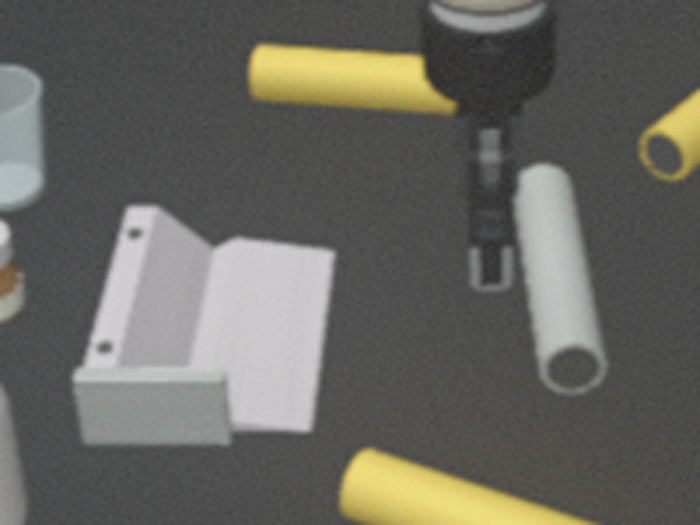

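```bash
python3 - <<'E'
import h; from h import *
c=manip.calibration("scene");h.C=c;h.M=np.linalg.inv(c["cam_to_world"])
s=manip.sense();R=Ro.from_quat(s["tool_rot"]).as_matrix();p=s["tcp_pos"]
f=lambda q:(np.round((proj(q)-[180,180])*3.5)).tolist()
for dy in(-.05,0,.05):
  for dz in(0,-.013,-.035): print(dy,dz,f(p+R@[0,dy,dz]))
v=np.load("v.npy")
print("post orig ends",f(fr([.5384,.0602,.2207],[(.09,0,.019),(-.09,0,.019)])))
print("Vcorners",f(fr(v,[(.09,.072,0),(-.08,.072,0),(.102,.028,.046),(.102,-.054,.046)])))
cv2.imwrite("pics/s4.png",cv2.resize(manip.snapshot("scene")[195:300,300:380,::-1],None,fx=7,fy=7,interpolation=cv2.INTER_CUBIC))
E
```

```text
-0.05 0 [[489.0, 249.0]]
-0.05 -0.013 [[489.0, 232.0]]
-0.05 -0.035 [[488.0, 203.0]]
0 0 [[490.0, 298.0]]
0 -0.013 [[490.0, 280.0]]
0 -0.035 [[490.0, 251.0]]
0.05 0 [[492.0, 350.0]]
0.05 -0.013 [[491.0, 332.0]]
0.05 -0.035 [[491.0, 302.0]]
post orig ends [[571.0, 368.0], [541.0, 188.0]]
Vcorners [[310.0, 430.0], [333.0, 251.0], [223.0, 381.0], [73.0, 380.0]]
```

View pics/s4.png

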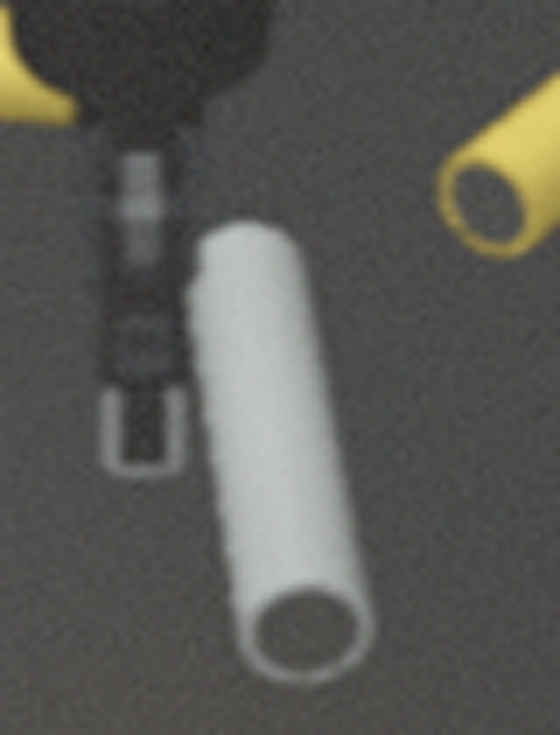

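```bash
python3 - <<'E'
import h; from h import *
c=manip.calibration("scene");h.C=c;h.M=np.linalg.inv(c["cam_to_world"])
p=np.array([.2284,.581,.1991]);R=Ro.from_quat([.18632,.98249,0,0]).as_matrix()
for dy in(-.05,0,.05):
  for dz in(0,-.013,-.11): print(dy,dz,np.round(proj(p+R@[0,dy,dz])-[540,0])*7)
a=cv2.imread("pics/scene0.png")[0:120,540:640]
cv2.imwrite("pics/g.png",cv2.resize(a,None,fx=7,fy=7,interpolation=cv2.INTER_CUBIC)[:,:700][-600:])
E
```

```text
-0.05 0 [[168. 882.]]
-0.05 -0.013 [[175. 847.]]
-0.05 -0.11 [[245. 553.]]
0 0 [[329. 917.]]
0 -0.013 [[336. 875.]]
0 -0.11 [[413. 581.]]
0.05 0 [[490. 945.]]
0.05 -0.013 [[504. 910.]]
0.05 -0.11 [[595. 609.]]
```

View pics/g.png

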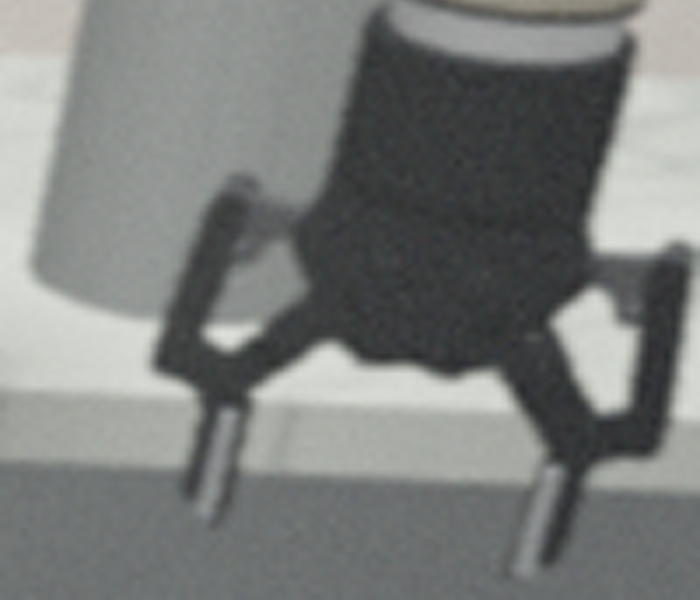

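The tips in the image are about 30 mm higher than the reported TCP implies: predicted rows 607 and 670, seen 520 and 577. The columns agree. So the fingers passed over the post without touching it, and the post is unmoved. I'll trust the images: open tip height ≈ reported z + 43 mm. Going back behind the post, then lower.

```bash
python3 - <<'E'
from h import *
p=np.array([.5384,.0602]);yaw=.2207
d=np.array([np.cos(yaw+np.pi/2),np.sin(yaw+np.pi/2)])
plan([*(p+.055*d),.002],yaw,8)
print(manip.sense()["t"])
E
```

```text
8 rows travel [11.75 -0.31  0.  ] rot [ 0.001 -0.    -0.41 ]
path [[0.544, 0.034, 0.002], [0.539, 0.057, 0.002], [0.534, 0.08, 0.002], [0.529, 0.102, 0.002]]
4.8833
```

Emit:
send_rows(motion=[{"gripper": 85,"travel": [0,0,-25],"rotation": [0,0,0]},{"gripper": 85,"travel": [11.8,-0.3,0],"rotation": [0,0,-0.41]},{"gripper": 85,"travel": [11.8,-0.3,0],"rotation": [0,0,-0.41]},{"gripper": 85,"travel": [11.8,-0.3,0],"rotation": [0,0,-0.41]},{"gripper": 85,"travel": [11.8,-0.3,0],"rotation": [0,0,-0.41]},{"gripper": 85,"travel": [11.8,-0.3,0],"rotation": [0,0,-0.41]},{"gripper": 85,"travel": [11.8,-0.3,0],"rotation": [0,0,-0.41]},{"gripper": 85,"travel": [11.8,-0.3,0],"rotation": [0,0,-0.41]},{"gripper": 85,"travel": [11.8,-0.3,0],"rotation": [0,0,-0.41]},{"gripper": 85,"travel": [0,0,15],"rotation": [0,0,0]},{"gripper": 85,"travel": [0,0,15],"rotation": [0,0,0]},{"gripper": 85,"travel": [0,0,0],"rotation": [0,0,0]}])

```text
t: 5.88
tcp_pos: [0.5242, 0.1155, -0.005]
tool_rot: [0.624, 0.781, -0.001, -0.002]
force: [-0.6, -0.1, 0.1]
finger_gap: 0.997
```

Emit:
send_rows(motion=[{"gripper": 85,"travel": [0,0,6],"rotation": [0,0,0]},{"gripper": 85,"travel": [0,0,5],"rotation": [0,0,0]},{"gripper": 85,"travel": [0,0,4],"rotation": [0,0,0]},{"gripper": 85,"travel": [0,0,0],"rotation": [0,0,0]}])

```text
t: 6.22
tcp_pos: [0.5259, 0.1145, -0.0184]
tool_rot: [0.625, 0.781, -0.0, -0.0]
force: [-1.6, -0.5, 1.0]
finger_gap: 0.99
```

Emit:
send_rows(motion=[{"gripper": 85,"travel": [0,0,3],"rotation": [0,0,0]},{"gripper": 85,"travel": [0,0,3],"rotation": [0,0,0]},{"gripper": 85,"travel": [0,0,0],"rotation": [0,0,0]}])

```text
t: 6.47
tcp_pos: [0.526, 0.1145, -0.0243]
tool_rot: [0.625, 0.781, -0.0, -0.0]
force: [1.0, 1.0, -0.5]
finger_gap: 0.997
```

```bash
python3 - <<'E'
import h; from h import *
c=manip.calibration("scene");h.C=c;h.M=np.linalg.inv(c["cam_to_world"])
s=manip.sense();R=Ro.from_quat(s["tool_rot"]).as_matrix();p=s["tcp_pos"];print(s["t"],p,s["force"])
o=np.array([310,190])
for dy in(.045,.055):
  for z in(0,.013,.02): 
    q=p+R@[0,dy,0];q[2]=z;print(dy,z,np.round((proj(q)-o)*6).tolist())
cv2.imwrite("pics/s5.png",cv2.resize(manip.snapshot("scene")[190:290,310:410,::-1],None,fx=6,fy=6,interpolation=cv2.INTER_CUBIC))
E
```

```text
6.4667 [ 0.52601794  0.114501   -0.02427563] [ 0.98355494  0.96047022 -0.47142305]
0.045 0 [[345.0, 521.0]]
0.045 0.013 [[346.0, 491.0]]
0.045 0.02 [[347.0, 475.0]]
0.055 0 [[349.0, 539.0]]
0.055 0.013 [[350.0, 510.0]]
0.055 0.02 [[351.0, 493.0]]
```

View pics/s5.png

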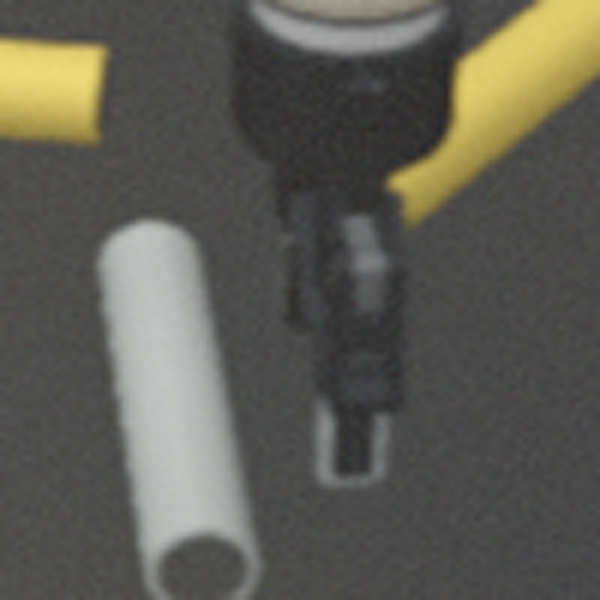

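The tip bottom is at crop (350,485), so tip z ≈ 19 mm, level with the post axis. I'll lower 6 mm more and push; the post is at crop (175,400), still in its original place.

Emit:
send_rows(motion=[{"gripper": 85,"travel": [0,0,3],"rotation": [0,0,0]},{"gripper": 85,"travel": [0,0,3],"rotation": [0,0,0]},{"gripper": 85,"travel": [-5,0,0],"rotation": [0,0,0]},{"gripper": 85,"travel": [-5,0,0],"rotation": [0,0,0]},{"gripper": 85,"travel": [-5,0,0],"rotation": [0,0,0]},{"gripper": 85,"travel": [-4,0,0],"rotation": [0,0,0]},{"gripper": 85,"travel": [-3,0,0],"rotation": [0,0,0]},{"gripper": 85,"travel": [-3,0,0],"rotation": [0,0,0]},{"gripper": 85,"travel": [-3,0,0],"rotation": [0,0,0]},{"gripper": 85,"travel": [-3,0,0],"rotation": [0,0,0]},{"gripper": 85,"travel": [-3,0,0],"rotation": [0,0,0.2]},{"gripper": 85,"travel": [-3,0,0],"rotation": [0,0,0.2]}])

```text
t: 7.52
tcp_pos: [0.5343, 0.0783, -0.03]
tool_rot: [0.627, 0.779, -0.0, 0.0]
force: [-0.0, 1.3, -0.3]
finger_gap: 0.994
```

```bash
cat >> h.py <<'E'
def look():
    """post pose from scene camera: bore/rim of near end + far end, via grey-tube mask and IoU fit"""
    import h
    c=manip.calibration("scene");Ms=np.linalg.inv(c["cam_to_world"])
    im=manip.snapshot("scene"); return im,c,Ms
def postfit(z,guess,name=None):
    """fit (x,y,yaw) so rim outline and sides match image edges (scene)"""
    from scipy.optimize import minimize
    im,c,Ms=look(); g=im.mean(2); hsv=cv2.cvtColor(im,cv2.COLOR_RGB2HSV)
    mask=((g>115)&(hsv[...,1]<45)).astype(np.float32)   # bare steel/aluminium
    blur=cv2.GaussianBlur(mask,(0,0),1.0)
    t=np.linspace(0,2*np.pi,40)
    def pr(P):
        p=P@Ms[:3,:3].T+Ms[:3,3];return np.c_[c["fx"]*p[:,0]/p[:,2]+c["cx"],c["fy"]*p[:,1]/p[:,2]+c["cy"]]
    def cost(p):
        e=lambda x,r:np.c_[np.full(40,x),r*np.cos(t),z+r*np.sin(t)]
        H=cv2.convexHull(np.float32(pr(np.r_[fr(p,e(.09,.019)),fr(p,e(-.09,.019))])))
        m=np.zeros(mask.shape,np.float32);cv2.fillConvexPoly(m,np.int32(np.round(H*16)),1,cv2.LINE_AA,4)
        b=np.zeros_like(m);cv2.fillConvexPoly(b,np.int32(np.round(np.float32(pr(fr(p,e(.09,.0165))))*16)),1,cv2.LINE_AA,4)
        m=m-b; ring=cv2.dilate(m,np.ones((9,9)))
        return float((ring*(m-mask)**2).sum()/m.sum())
    best=min((minimize(cost,np.array(guess)+[dx,dy,0],method="Nelder-Mead",options=dict(initial_simplex=np.array(guess)+[dx,dy,0]+np.array([[0,0,0],[.006,0,0],[0,.006,0],[0,0,.05]]))) for dx in(-.01,.01) for dy in(-.015,0,.015)),key=lambda r:r.fun)
    if name: cv2.imwrite(name,im[:,:,::-1])
    return best.x,best.fun
def report(z,guess,name=None):
    v=np.load("v.npy");s=manip.sense();y=Ro.from_quat(s["tool_rot"]).as_matrix()[:,1]
    x,f=postfit(z,guess,name)
    print("t",s["t"],"post",np.round(x,4),"inV",np.round(invb(v,x),4),"cost",round(f,3))
    print("tcp",np.round(s["tcp_pos"],4),"F",np.round(s["force"],1),"inV",np.round(invb(v,[*s["tcp_pos"][:2],np.arctan2(y[1],y[0])]),4))
E
python3 -c "
from h import *
report(.019,(.5384,.045,.2207),'pics/s6.png')"
```

```text
t 7.5167 post [0.543  0.0488 0.2276] inV [-0.0297  0.1988  0.095 ] cost 0.12
tcp [ 0.5343  0.0783 -0.03  ] F [-0.   1.3 -0.3] inV [-0.0344  0.2292  0.0816]
```

The post is rolling with the fingers; TCP to post axis is 30 mm = 19 + 11, as expected. Continue.

Emit:
send_rows(motion=[{"gripper": 85,"travel": [-4,0,0],"rotation": [0,0,0.2]},{"gripper": 85,"travel": [-4,0,0],"rotation": [0,0,0.2]},{"gripper": 85,"travel": [-4,0,0],"rotation": [0,0,0.2]},{"gripper": 85,"travel": [-4,0,0],"rotation": [0,0,0.2]},{"gripper": 85,"travel": [-4,0,0],"rotation": [0,0,0.2]},{"gripper": 85,"travel": [-4,0,0],"rotation": [0,0,0.2]},{"gripper": 85,"travel": [-4,0,0],"rotation": [0,0,0.2]},{"gripper": 85,"travel": [-4,0,0],"rotation": [0,0,0.2]},{"gripper": 85,"travel": [-4,0,0],"rotation": [0,0,0.2]},{"gripper": 85,"travel": [-4,0,0],"rotation": [0,0,0.2]},{"gripper": 85,"travel": [-4,0,0],"rotation": [0,0,0.2]},{"gripper": 85,"travel": [-4,0,0],"rotation": [0,0,0.2]}])

```text
t: 8.57
tcp_pos: [0.5436, 0.031, -0.03]
tool_rot: [0.644, 0.765, -0.0, 0.0]
force: [0.3, 1.1, 0.0]
finger_gap: 0.998
```

```bash
python3 -c "
from h import *
report(.019,(.545,.0,.18),'pics/s7.png')"
```

```text
t 8.5667 post [ 5.530e-01 -1.000e-04  2.292e-01] inV [-0.0262  0.149   0.0966] cost 0.131
tcp [ 0.5436  0.031  -0.03  ] F [0.3 1.1 0. ] inV [-0.0314  0.1811  0.0397]
```

Emit:
send_rows(motion=[{"gripper": 85,"travel": [-4,1.5,0],"rotation": [0,0,0.2]},{"gripper": 85,"travel": [-4,1.5,0],"rotation": [0,0,0.2]},{"gripper": 85,"travel": [-4,1.5,0],"rotation": [0,0,0.2]},{"gripper": 85,"travel": [-4,1.5,0],"rotation": [0,0,0.2]},{"gripper": 85,"travel": [-4,1.5,0],"rotation": [0,0,0.2]},{"gripper": 85,"travel": [-4,1.5,0],"rotation": [0,0,0.2]},{"gripper": 85,"travel": [-4,1.5,0],"rotation": [0,0,0.2]},{"gripper": 85,"travel": [-4,1.5,0],"rotation": [0,0,0.2]},{"gripper": 85,"travel": [-4,1.5,0],"rotation": [0,0,0.2]},{"gripper": 85,"travel": [-4,1.5,0],"rotation": [0,0,0.2]},{"gripper": 85,"travel": [-4,1.5,0],"rotation": [0,0,0.2]},{"gripper": 85,"travel": [-4,0,0],"rotation": [0,0,0.1]}])

```text
t: 9.62
tcp_pos: [0.5678, -0.0139, -0.03]
tool_rot: [0.659, 0.752, 0.0, 0.0]
force: [0.4, -0.3, -0.3]
finger_gap: 0.994
```

```bash
python3 -c "
from h import *
report(.019,(.56,-.048,.2),'pics/s8.png')"
```

```text
t 9.6167 post [ 0.5666 -0.0503  0.2312] inV [-0.0194  0.0974  0.0987] cost 0.223
tcp [ 0.5678 -0.0139 -0.03  ] F [ 0.4 -0.3 -0.3] inV [-0.0134  0.1334 -0.0004]
```

Emit:
send_rows(motion=[{"gripper": 85,"travel": [-4,0,0],"rotation": [0,0,0]},{"gripper": 85,"travel": [-4,0,0],"rotation": [0,0,0]},{"gripper": 85,"travel": [-4,0,0],"rotation": [0,0,0]},{"gripper": 85,"travel": [-4,0,0],"rotation": [0,0,0]},{"gripper": 85,"travel": [-4,0,0],"rotation": [0,0,0]},{"gripper": 85,"travel": [-4,0,0],"rotation": [0,0,0]},{"gripper": 85,"travel": [-4,0,0],"rotation": [0,0,0]},{"gripper": 85,"travel": [-4,0,0],"rotation": [0,0,0]},{"gripper": 85,"travel": [-4,0,0],"rotation": [0,0,0]},{"gripper": 85,"travel": [-4,0,-1],"rotation": [0,0,0]},{"gripper": 85,"travel": [-4,0,-1],"rotation": [0,0,0]},{"gripper": 85,"travel": [-4,0,-1],"rotation": [0,0,0]}])

```text
t: 10.67
tcp_pos: [0.5735, -0.0611, -0.0268]
tool_rot: [0.659, 0.752, 0.0, -0.0]
force: [0.6, 3.9, 2.2]
finger_gap: 0.998
```

```bash
python3 -c "
from h import *
report(.0225,(.572,-.098,.18),'pics/s9.png')
a=cv2.imread('pics/s9.png')[190:310,190:340]
cv2.imwrite('pics/s9c.png',cv2.resize(a,None,fx=5,fy=5,interpolation=cv2.INTER_CUBIC))"
```

```text
t 10.6667 post [ 0.5751 -0.1019  0.2612] inV [-0.0177  0.0452  0.1287] cost 0.475
tcp [ 0.5735 -0.0611 -0.0268] F [0.6 3.9 2.2] inV [-0.0139  0.0858  0.0001]
```

View pics/s9c.png

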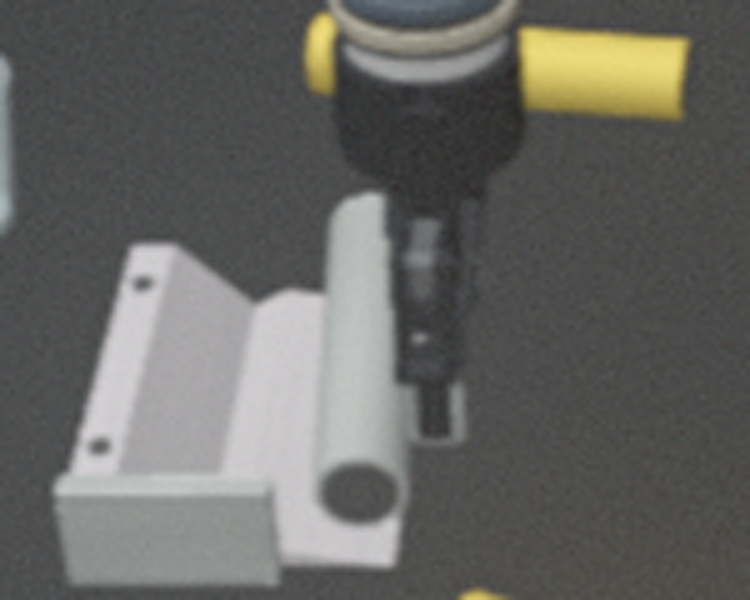

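The post is on the ramp, square to it, against both fingers. The bore centre is at crop (360,490), full (262,288). I'll check its x margin to the stop plate.

```bash
python3 -c "
from h import *
c=manip.calibration('scene');W=c['cam_to_world'];o=W[:3,3]
r=W[:3,:3]@np.array([(262-c['cx'])/c['fx'],(288-c['cy'])/c['fy'],1])
e=o+r*(.022-o[2])/r[2];print(invb(np.load('v.npy'),[*e[:2],0]))"
```

```text
[ 0.07087725  0.05863461 -0.13255887]
```

Emit:
send_rows(motion=[{"gripper": 85,"travel": [-4,0,0],"rotation": [0,0,0]},{"gripper": 85,"travel": [-4,0,0],"rotation": [0,0,0]},{"gripper": 85,"travel": [-4,0,0],"rotation": [0,0,0]},{"gripper": 85,"travel": [-4,0,0],"rotation": [0,0,0]},{"gripper": 85,"travel": [-4,0,0],"rotation": [0,0,0]},{"gripper": 85,"travel": [-4,0,0],"rotation": [0,0,0]},{"gripper": 85,"travel": [-4,0,0],"rotation": [0,0,0]},{"gripper": 85,"travel": [-4,0,0],"rotation": [0,0,0]},{"gripper": 85,"travel": [-4,0,0],"rotation": [0,0,0]},{"gripper": 85,"travel": [-4,0,0],"rotation": [0,0,0]},{"gripper": 85,"travel": [-3,0,0],"rotation": [0,0,0]},{"gripper": 85,"travel": [-3,0,0],"rotation": [0,0,0]}])

```text
t: 11.72
tcp_pos: [0.5785, -0.1054, -0.0267]
tool_rot: [0.659, 0.752, -0.0, -0.001]
force: [-0.2, 1.1, 0.2]
finger_gap: 0.996
```

Emit:
send_rows(motion=[{"gripper": 85,"travel": [-3,0,0],"rotation": [0,0,0]},{"gripper": 85,"travel": [-1,0,0],"rotation": [0,0,0]},{"gripper": 85,"travel": [0,0,0],"rotation": [0,0,0]},{"gripper": 85,"travel": [0,0,0],"rotation": [0,0,0]},{"gripper": 85,"travel": [0,0,0],"rotation": [0,0,0]}])

```text
t: 12.13
tcp_pos: [0.5801, -0.111, -0.0272]
tool_rot: [0.659, 0.752, -0.0, -0.0]
force: [0.3, 0.4, 0.5]
finger_gap: 0.993
```

```bash
python3 -c "
from h import *
report(.025,(.58,-.147,.1326),'pics/s10.png')
a=cv2.imread('pics/s10.png')[190:310,190:340]
cv2.imwrite('pics/s10c.png',cv2.resize(a,None,fx=5,fy=5,interpolation=cv2.INTER_CUBIC))"
```

```text
t 12.1333 post [ 0.5801 -0.1582  0.2793] inV [-0.0203 -0.0113  0.1468] cost 0.703
tcp [ 0.5801 -0.111  -0.0272] F [0.3 0.4 0.5] inV [-0.014   0.0355 -0.0006]
```

View pics/s10c.png

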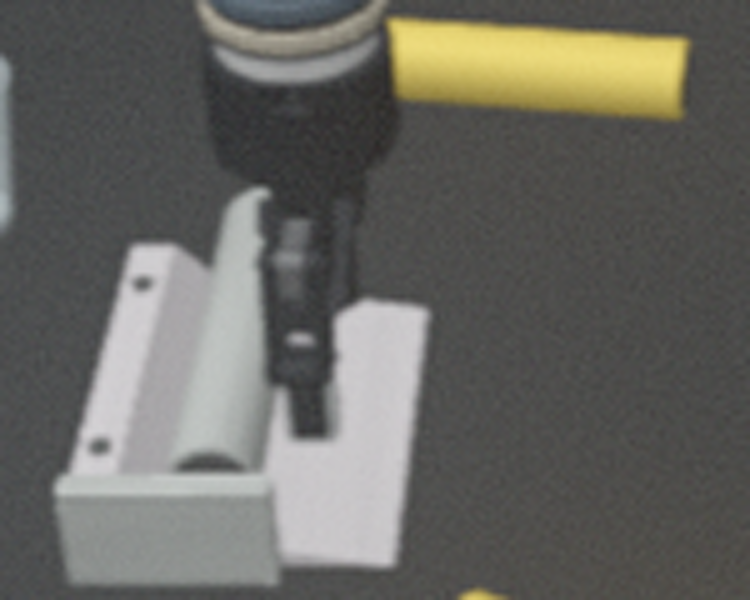

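The post lies in the V, with its bore partly behind the stop plate at crop (210,465), and the fingers at (310,410) on the ramp side. Now I retreat and go to the free end.

Emit:
send_rows(motion=[{"gripper": 85,"travel": [6,0,0],"rotation": [0,0,0]},{"gripper": 85,"travel": [12,0,0],"rotation": [0,0,0]},{"gripper": 85,"travel": [12,0,-4],"rotation": [0,0,0]},{"gripper": 0,"travel": [0,0,-20],"rotation": [0,0,0]},{"gripper": 0,"travel": [0,0,-20],"rotation": [0,0,0]},{"gripper": 0,"travel": [0,0,-20],"rotation": [0,0,0]},{"gripper": 0,"travel": [0,0,-20],"rotation": [0,0,0]},{"gripper": 0,"travel": [0,0,-20],"rotation": [0,0,0]},{"gripper": 0,"travel": [0,0,0],"rotation": [0,0,0]}])

```text
t: 12.93
tcp_pos: [0.5784, -0.0799, 0.081]
tool_rot: [0.658, 0.753, 0.001, 0.003]
force: [-0.4, 0.2, -0.9]
finger_gap: 0.136
```

```bash
python3 -c "
from h import *
v=np.load('v.npy');report(.025,(.58,-.147,.1326),'pics/s11.png');print(manip.sense()['q'],manip.sense()['finger_gap'])
t=fr(v,[(-.147,0,.075)])[0]
for s in(1,-1): plan(t,v[2]+s*np.pi/2,20)"
```

```text
t 12.9333 post [ 0.5768 -0.1417  0.2447] inV [-0.0213  0.0055  0.1122] cost 0.671
tcp [ 0.5784 -0.0799  0.081 ] F [-0.4  0.2 -0.9] inV [-0.0115  0.0665  0.0015]
[-3.29059345e-01  6.31932953e-01  1.64667761e+00  1.55584612e-04
  8.58484045e-01 -4.63057138e-01] 0.049155618227364334
20 rows travel [ 2.35 -7.99  0.2 ] rot [ 0.005  0.013 -4.496]
path [[0.569, -0.079, 0.079], [0.528, -0.082, 0.078], [0.491, -0.101, 0.077], [0.464, -0.133, 0.076]]
20 rows travel [-7.79 -2.97  0.21] rot [ 0.013 -0.005  4.504]
path [[0.576, -0.088, 0.079], [0.557, -0.125, 0.078], [0.525, -0.152, 0.077], [0.486, -0.165, 0.076]]
```

Emit:
send_rows(motion=[{"gripper": 0,"travel": [2.4,-8,0.2],"rotation": [0,0,-4.5]},{"gripper": 0,"travel": [2.4,-8,0.2],"rotation": [0,0,-4.5]},{"gripper": 0,"travel": [2.4,-8,0.2],"rotation": [0,0,-4.5]},{"gripper": 0,"travel": [2.4,-8,0.2],"rotation": [0,0,-4.5]},{"gripper": 0,"travel": [2.4,-8,0.2],"rotation": [0,0,-4.5]},{"gripper": 0,"travel": [2.4,-8,0.2],"rotation": [0,0,-4.5]},{"gripper": 0,"travel": [2.4,-8,0.2],"rotation": [0,0,-4.5]},{"gripper": 0,"travel": [2.4,-8,0.2],"rotation": [0,0,-4.5]},{"gripper": 0,"travel": [2.4,-8,0.2],"rotation": [0,0,-4.5]},{"gripper": 0,"travel": [2.4,-8,0.2],"rotation": [0,0,-4.5]}])

```text
t: 13.82
tcp_pos: [0.4946, -0.0952, 0.0739]
tool_rot: [0.318, 0.948, 0.0, -0.002]
force: [-0.1, 0.9, -0.5]
finger_gap: 0.005
```

Emit:
send_rows(motion=[{"gripper": 0,"travel": [2.4,-8,0.2],"rotation": [0,0,-4.5]},{"gripper": 0,"travel": [2.4,-8,0.2],"rotation": [0,0,-4.5]},{"gripper": 0,"travel": [2.4,-8,0.2],"rotation": [0,0,-4.5]},{"gripper": 0,"travel": [2.4,-8,0.2],"rotation": [0,0,-4.5]},{"gripper": 0,"travel": [2.4,-8,0.2],"rotation": [0,0,-4.5]},{"gripper": 0,"travel": [2.4,-8,0.2],"rotation": [0,0,-4.5]},{"gripper": 0,"travel": [2.4,-8,0.2],"rotation": [0,0,-4.5]},{"gripper": 0,"travel": [2.4,-8,0.2],"rotation": [0,0,-4.5]},{"gripper": 0,"travel": [2.4,-8,0.2],"rotation": [0,0,-4.5]},{"gripper": 0,"travel": [2.4,-8,0.2],"rotation": [0,0,-4.5]},{"gripper": 0,"travel": [0,0,0],"rotation": [0,0,0]}])

```text
t: 14.73
tcp_pos: [0.4502, -0.1642, 0.0721]
tool_rot: [-0.066, 0.998, 0.0, -0.001]
force: [1.2, -0.0, 0.5]
finger_gap: 0.003
```

```bash
python3 -c "
from h import *
v=np.load('v.npy');report(.025,(.58,-.147,.1326),'pics/s12.png')
cv2.imwrite('pics/t12.png',manip.snapshot('top')[:,:,::-1])
t=fr(v,[(-.147,0,-.020)])[0];plan(t,v[2]+np.pi/2,10)
g=cv2.imread('pics/t12.png').mean(2); print([ (r,int(g[r,395:470:5].min()),) for r in (0,)])
for r in range(160,310,6): print(r,g[r,370:440:5].astype(int))"
```

```text
t 14.7333 post [ 0.5743 -0.1422  0.236 ] inV [-0.0239  0.0053  0.1034] cost 0.666
tcp [ 0.4502 -0.1642  0.0721] F [ 1.2 -0.   0.5] inV [-0.1498 -0.      1.5712]
10 rows travel [-0.27 -0.09  9.23] rot [ 0.009 -0.008 -0.014]
path [[0.45, -0.163, 0.063], [0.451, -0.163, 0.045], [0.452, -0.163, 0.026], [0.452, -0.164, 0.008], [0.453, -0.164, -0.011]]
[(0, 207)]
160 [ 82  79  77  72  64  56  57  61  87 111 152 172  62  57]
166 [ 84  82  81  78  79  73 121 198 192 186 157 134  62  57]
172 [ 84  83  83  82  81  80  78  72  78 168 222 228  76  58]
178 [ 87  86  85  84  83  84  81  81  77  73 119 221 143  55]
184 [88 86 86 87 84 84 83 82 81 80 78 72 77 58]
190 [90 88 89 89 87 85 85 84 83 83 82 82 78 74]
196 [92 89 91 89 88 89 86 85 85 84 83 83 82 81]
202 [92 91 91 91 89 89 88 87 86 87 84 85 82 83]
208 [93 92 91 92 92 91 90 90 89 88 87 85 84 84]
214 [94 93 94 94 92 93 90 91 89 90 88 87 87 87]
220 [94 94 93 93 94 93 91 91 92 91 89 89 89 87]
226 [95 95 94 96 94 93 94 93 93 91 91 91 89 89]
232 [97 96 95 94 96 94 95 95 94 94 92 91 91 91]
238 [95 95 94 95 94 94 95 94 94 93 94 92 93 93]
244 [98 96 97 95 96 95 96 94 94 94 94 93 94 93]
250 [97 97 97 97 96 96 94 97 95 94 95 97 93 92]
256 [98 97 97 97 96 96 96 94 96 95 96 93 95 94]
262 [98 96 97 97 98 97 97 97 96 95 94 96 96 94]
268 [98 97 98 99 97 98 96 97 96 95 96 95 95 95]
274 [97 98 98 98 98 98 97 97 98 98 98 97 96 95]
280 [101  99 100  99  98  99  97  98  98  98  98  96  97  96]
286 [100  99  99  99  98  98  99  98  97  99  98  98  96  96]
292 [100 101  99 100 100 100  99  98  98  96  98  98  97  96]
298 [100 101 101 100 100 100  99 101  99  99 100  97  98  99]
304 [101 100 100 100 100 100 101  99  99  98 102  99  98  99]
```

Emit:
send_rows(motion=[{"gripper": 0,"travel": [0,0,10],"rotation": [0,0,0]},{"gripper": 0,"travel": [0,0,10],"rotation": [0,0,0]},{"gripper": 0,"travel": [0,0,10],"rotation": [0,0,0]},{"gripper": 0,"travel": [0,0,10],"rotation": [0,0,0]},{"gripper": 0,"travel": [0,0,10],"rotation": [0,0,0]},{"gripper": 0,"travel": [0,0,10],"rotation": [0,0,0]},{"gripper": 0,"travel": [0,0,10],"rotation": [0,0,0]},{"gripper": 0,"travel": [0,0,10],"rotation": [0,0,0]},{"gripper": 0,"travel": [0,0,6],"rotation": [0,0,0]},{"gripper": 0,"travel": [0,0,5],"rotation": [0,0,0]},{"gripper": 0,"travel": [0,0,0],"rotation": [0,0,0]}])

```text
t: 15.75
tcp_pos: [0.4504, -0.1639, -0.019]
tool_rot: [-0.066, 0.998, 0.001, -0.001]
force: [-0.4, -0.7, -0.3]
finger_gap: 0.002
```

Emit:
send_rows(motion=[{"gripper": 0,"travel": [-4,0,0],"rotation": [0,0,0]},{"gripper": 0,"travel": [-4,0,0],"rotation": [0,0,0]},{"gripper": 0,"travel": [-4,0,0],"rotation": [0,0,0]},{"gripper": 0,"travel": [-4,0,0],"rotation": [0,0,0]},{"gripper": 0,"travel": [-4,0,0],"rotation": [0,0,0]},{"gripper": 0,"travel": [-3,0,0],"rotation": [0,0,0]},{"gripper": 0,"travel": [-3,0,0],"rotation": [0,0,0]},{"gripper": 0,"travel": [-3,0,0],"rotation": [0,0,0]},{"gripper": 0,"travel": [-3,0,0],"rotation": [0,0,0]},{"gripper": 0,"travel": [-3,0,0],"rotation": [0,0,0]}])

```text
t: 16.58
tcp_pos: [0.4845, -0.1591, -0.0181]
tool_rot: [-0.066, 0.998, 0.001, -0.001]
force: [-4.3, -2.2, 1.4]
finger_gap: 0.002
```

```bash
python3 -c "
from h import *
report(.025,(.585,-.147,.1326),'pics/s13.png')"
```

```text
t 16.5833 post [ 0.5797 -0.139   0.2531] inV [-0.0181  0.0078  0.1206] cost 0.699
tcp [ 0.4845 -0.1591 -0.0181] F [-4.3 -2.2  1.4] inV [-1.1520e-01  4.0000e-04  1.5709e+00]
```

Emit:
send_rows(motion=[{"gripper": 0,"travel": [-2,0,0],"rotation": [0,0,0]},{"gripper": 0,"travel": [-2,0,0],"rotation": [0,0,0]},{"gripper": 0,"travel": [-2,0,0],"rotation": [0,0,0]},{"gripper": 0,"travel": [-2,0,0],"rotation": [0,0,0]},{"gripper": 0,"travel": [-1,0,0],"rotation": [0,0,0]},{"gripper": 0,"travel": [-1,0,0],"rotation": [0,0,0]}])

```text
t: 17.13
tcp_pos: [0.4953, -0.1578, -0.0182]
tool_rot: [-0.066, 0.998, 0.0, -0.0]
force: [-2.6, 0.9, 0.4]
finger_gap: 0.002
```

Emit:
send_rows(motion=[{"gripper": 0,"travel": [-1,0,0],"rotation": [0,0,0]},{"gripper": 0,"travel": [-1,0,0],"rotation": [0,0,0]}])

```text
t: 17.3
tcp_pos: [0.4973, -0.1576, -0.0181]
tool_rot: [-0.066, 0.998, 0.0, -0.0]
force: [-3.6, 1.2, 1.2]
finger_gap: -0.002
```

Emit:
send_rows(motion=[{"gripper": 0,"travel": [-1,0,0],"rotation": [0,0,0]},{"gripper": 0,"travel": [-0.5,0,0],"rotation": [0,0,0]}])

```text
t: 17.47
tcp_pos: [0.4985, -0.1575, -0.0181]
tool_rot: [-0.066, 0.998, 0.0, -0.001]
force: [-5.8, -0.4, 1.7]
finger_gap: -0.0
```

```bash
python3 -c "
from h import *
report(.025,(.59,-.147,.1326),'pics/s14.png')"
```

```text
t 17.4667 post [ 0.615  -0.1366  0.2398] inV [0.0172 0.0055 0.1073] cost 0.687
tcp [ 0.4985 -0.1575 -0.0181] F [-5.8 -0.4  1.7] inV [-1.010e-01  2.000e-04  1.571e+00]
```

Emit:
send_rows(motion=[{"gripper": 0,"travel": [-0.5,0,0],"rotation": [0,0,0]},{"gripper": 0,"travel": [-0.5,0,0],"rotation": [0,0,0]}])

```text
t: 17.68
tcp_pos: [0.4984, -0.1574, -0.0181]
tool_rot: [-0.066, 0.998, 0.001, -0.002]
force: [-7.1, -1.4, 3.1]
finger_gap: 0.001
```

Emit:
send_rows(motion=[{"gripper": 0,"travel": [-0.5,0,0],"rotation": [0,0,0]},{"gripper": 0,"travel": [-0.5,0,0],"rotation": [0,0,0]}])

```text
t: 17.85
tcp_pos: [0.4983, -0.1573, -0.0181]
tool_rot: [-0.067, 0.998, 0.001, -0.002]
force: [-9.8, -4.3, 3.5]
finger_gap: 0.003
```

Emit:
send_rows(motion=[{"gripper": 0,"travel": [-0.5,0,0],"rotation": [0,0,0]},{"gripper": 0,"travel": [-0.5,0,0],"rotation": [0,0,0]}])

```text
t: 18.02
tcp_pos: [0.4983, -0.1573, -0.0181]
tool_rot: [-0.067, 0.998, 0.001, -0.003]
force: [-13.2, -6.3, 4.4]
finger_gap: -0.0
```

The TCP has stalled at x = 0.4983 while the force climbs to 13 N, at the expected home position (−101 mm), so the post is against the stop. Backing off and clearing.

Emit:
send_rows(motion=[{"gripper": 0,"travel": [2,0,0],"rotation": [0,0,0]},{"gripper": 0,"travel": [4,0,0],"rotation": [0,0,0]},{"gripper": 0,"travel": [10,0,0],"rotation": [0,0,0]},{"gripper": 0,"travel": [12,0,0],"rotation": [0,0,0]},{"gripper": 0,"travel": [6,0,-10],"rotation": [0,0,0]},{"gripper": 0,"travel": [0,0,-25],"rotation": [0,0,0]},{"gripper": 0,"travel": [0,0,-30],"rotation": [0,0,0]},{"gripper": 0,"travel": [0,0,-30],"rotation": [0,0,0]},{"gripper": 0,"travel": [0,25,-25],"rotation": [0,0,0]},{"gripper": 0,"travel": [0,35,0],"rotation": [0,0,0]},{"gripper": 0,"travel": [0,35,0],"rotation": [0,0,0]},{"gripper": 0,"travel": [0,35,0],"rotation": [0,0,0]}])

```text
t: 19.02
tcp_pos: [0.4523, -0.0326, 0.1038]
tool_rot: [-0.065, 0.998, -0.001, 0.003]
force: [-0.2, 0.3, 0.2]
finger_gap: 0.003
```

Emit:
send_rows(motion=[{"gripper": 0,"travel": [0,35,0],"rotation": [0,0,0]},{"gripper": 0,"travel": [0,35,0],"rotation": [0,0,0]},{"gripper": 0,"travel": [0,35,0],"rotation": [0,0,0]},{"gripper": 0,"travel": [0,35,0],"rotation": [0,0,0]},{"gripper": 0,"travel": [0,35,0],"rotation": [0,0,0]},{"gripper": 0,"travel": [0,25,0],"rotation": [0,0,0]},{"gripper": 0,"travel": [0,0,0],"rotation": [0,0,0]}])

```text
t: 19.6
tcp_pos: [0.4247, 0.169, 0.1031]
tool_rot: [-0.069, 0.998, 0.001, 0.002]
force: [-0.4, 0.3, -0.6]
finger_gap: 0.002
```

```bash
python3 - <<'E'
from h import *
a=manip.snapshot("top")[145:315,340:540,::-1]
v=np.load("v.npy")
f=lambda P:np.round(((proj(fr(v,P))-[340,145])+.5)*3.5-.5).tolist()
t=np.linspace(0,2*np.pi,60);e=lambda x:np.c_[np.full(60,x),.019*np.cos(t),.025+.019*np.sin(t)]
H=cv2.convexHull(np.float32(f(np.r_[e(.09),e(-.09)])))
print("pred hull box",cv2.boxPoints(cv2.minAreaRect(H)).round().tolist())
b=cv2.resize(a,None,fx=3.5,fy=3.5,interpolation=cv2.INTER_CUBIC)
cv2.polylines(b,[np.int32(H)],True,(0,0,255),1)
cv2.imwrite("pics/t15.png",b);s=manip.sense();print(s["t"],s["tcp_pos"])
E
```

```text
pred hull box [[164.0, 95.0], [238.0, 81.0], [306.0, 430.0], [232.0, 444.0]]
19.65 [0.42506048 0.16726957 0.10292106]
```

View pics/t15.png

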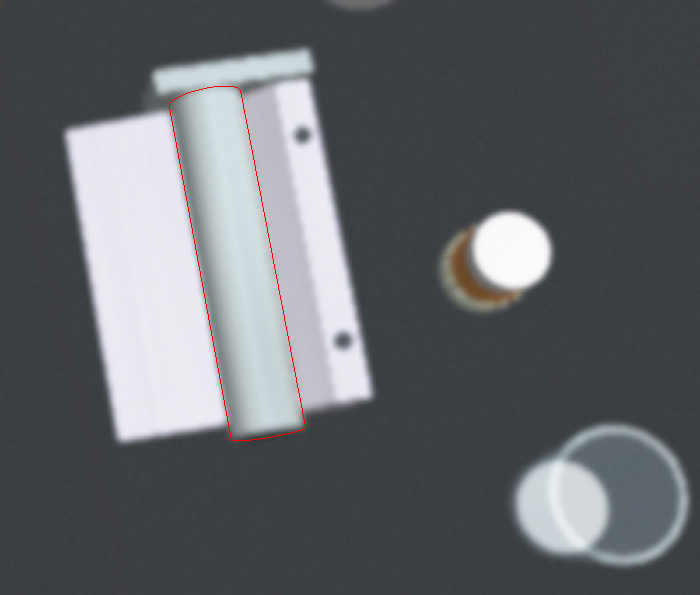

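The post outline lies on the predicted home outline: ends at crop (205,90) and (268,435), within about 2 mm. It is parallel to the V and against the stop plate, and the jar and beaker are where they were. I'm handing in.

```bash
python3 -c "
from station import manip
print(manip.sense()['qd'].round(3));print(manip.sign_off())"
```

```text
[-0.057  0.005  0.005 -0.018 -0.003 -0.016]
the job is handed in; nothing more can be done
None
```

I rolled the post along the bench and up the ramp into the V with both open fingers. I then pushed it endways with the shut fingertips until it reached the stop plate, withdrew, and handed in at about 19.7 s. `sign_off` gives no verdict, so success isn't confirmed.

**Last checks**
- **Stop contact:** the push stalled at the expected home position while the force rose to about 13–15 N.
- **Final top view:** the post lies on the predicted home outline within about 2 mm, parallel to the V. The jar and beaker looked unmoved.
- **Not rechecked:** I did not look at the bottle and screwdriver again at the end. The arm reported no unexpected contact.
- **Arm at hand-in:** clear of everything, with the shut fingers about 0.13 m above the bench. It was still settling slightly, with one joint at 0.06 rad/s.

**What disagreed or failed**
- **Finger height:** the fingertips were about 30 mm higher than the reported TCP implied. My first pass went over the post without touching it, so I corrected the height from the images and repeated it.
- **Scene-camera fit:** my automatic fit of the post became unreliable once it was on the bright V-block. From there I used the pictures, TCP position and force instead.

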